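# Vee anvil through the sprung gate into the quarantine pen

## Robot

A 6-joint arm with a two-finger parallel gripper is mounted at the origin on a cart in front of the work surface, level with it; the furniture and walls round the work are solid. World frame = base frame: x ahead of the robot, y to its left, z up, the work surface at z = 0. Lengths are in m, angles in rad, forces in N, time in s.
With the tool pointing down it reaches from about 0.325 to 0.775 m from the base axis. Payload 5.5 kg.
Tool frame: the origin (TCP) lies midway between the tips of the shut fingers; the grasp point (between the pads) lies 19 mm behind it; z points along the fingers, x is the direction in which the jaws open and shut, and the axes are right-handed (so a half turn about z gives the same grasp; the last joint's range is limited). The gripper opens to 85 mm and grips with 20 to 120 N. Pads are 22 mm wide; open, the fingers measure 114 mm over their backs; the gripper's body (76 mm by 85 mm) begins 54 mm behind the grasp point. The pads swing forward as they close: fully open they stand 13 mm farther back than shut.
Start: joints at [1.26, 0.091, 1.231, -0, 1.82, -0.057], TCP at [0.151, 0.581, 0.231] pointing down, gripper open.
Joint ranges: [-2.87, 2.87], [-0.86, 2.18], [0.17, 2.46], [-1.51, 4.65], [0.06, 2.69], [-2.65, 2.65]. Speed limits (rad/s): [2.57, 2.57, 3.01, 3.14, 3.14, 3.14].

## Interface

Orientations are given as a 3x3 rotation matrix whose columns are the frame's x, y, z axes.
In Python, from workcell import ctrl, cams gives the robot as it stands. Calls block until the motion is done:
- ctrl.move_to(position, orientation): joint-space move of the TCP to a pose.
- ctrl.move_straight(position, v=0.15, ori=None, threshold=None): straight line of the TCP; ori=None keeps the orientation; v is the mean speed in m/s. With threshold (N) it stops when the force on the tool has changed by that much, and returns True; else False.
- ctrl.movej(angles): joint-space move.
- ctrl.release() and ctrl.gripper_close(squeeze=None): open the fingers fully, or close them until they stop; squeeze is the grip in N (None keeps the last).
- ctrl.wait(seconds).
- ctrl.inverse_kinematics(position, orientation): joint angles nearest the present ones, or None.
- ctrl.observe(): the state.
- cams.get_image(name): name is "scene" or "top" or "wrist"; returns a dict with "img" (384x512x3 uint8, blue, green, red), "mtx" (3x3 intrinsics, pixels), "R" (3x3) and "t" (3): a world point X has camera coordinates R X + t. Camera axes: x right, y down, z forward; pixel columns grow to the right and rows downward; lengths in m; the calibration is good to about 2 mm. A picture is of the moment at which its call begins. There is no depth.
A pose or a line that the arm cannot do raises ctrl.PlanningError and nothing moves.
- ctrl.hand_in(): hands the job in, once; it reports no verdict.
The state is a dict: "clock": time; "joint_pos": joint angles; "qd": joint speeds; "tau": joint torques, N m; "tool_pos": TCP position; "eef_rot": TCP orientation; "ft_force": force on the tool from outside, world axes, zero at the start; "ft_torque": the same for the moment, N m; "gripper_width": finger opening in m.
Only numpy, scipy, OpenCV 4.12 (cv2) and the standard library are available. Lean on these libraries where they do the work, as an engineer would, in place of code of your own. Each camera call takes 0.05 s, during which the arm holds its last target.

## Task

The loose vee anvil on the near half of the table (a short steel cylinder with a V-shaped groove across its top; not the good one kept at the back with the other anvils) is worn and belongs in the quarantine pen. Bring it to the open entry lane of the pen and, with it standing upright on the table, push it in through the sprung flap gate, not over the walls, far enough that both flaps swing shut behind it; leave it standing upright in the pen.

Things in the scene. Friction and masses are not known exactly. Their poses are not given: they have to be found in the camera images.
- vee_anvil_mid (a point): Middle (13 mm above the underside) of the loose vee anvil: a bare steel cylinder standing upright, 40 mm in diameter, 26 mm high, about 0.22 kg, a V groove across its top; z up. It stands to the right of the pen; its twin at the back left, x over 0.8 m, stays. Round things near it have no groove: a stepped steel anvil, 36 x 44 mm high, and flat-topped cylinders, 38 x 20 and 30 x 22 mm.
- pen: Quarantine pen fixed to the table: grey sheet walls 3 mm thick, 40 mm high, open above, no floor (the table is). Origin: on the table, middle of the gate; +x the way in, y across, z up. 110 mm wide inside. Entry lane: open mouth at x = -70 mm to the gate at x = 0; pen: gate to back wall at x = +150 mm. The flaps can shut once the anvil's middle is beyond x = +75 mm.
- left_flap (a joint): Angle (rad) of the flap hinged on the post (48 mm high) at y = +55 mm: 0 shut, growing as it swings inwards (towards pen +x) up to 1.45; it cannot swing outwards. Flap 52 mm long, 4 to 37 mm above the table; the two meet in mid gate. A light spring (about 1.2 N at the tip at most) shuts it.
- right_flap (a joint): Angle (rad) of the same flap mirrored, hinged on the post at y = -55 mm: 0 shut, growing as it swings inwards, up to 1.45; same size and spring.
Things that resemble listed ones, but are neither listed nor needed, are in the scene too. What is shaped like the part that bears vee_anvil_mid but orange or yellow is not meant.

How it is judged:
By the outcome, as a careful person would: the job done as asked, in the order asked, and still so for the second after the job is handed in, with the robot touching nothing.
It also fails if it takes over 48 s, if anything falls off the work surface, if the arm or the gripper's body presses on something with over 40 N, if the wrist force passes 120 N, or if a joint passes its speed limit or range.

## Working session

There is one attempt and no reset: what is moved stays moved. The work goes in short steps, each a Python script; the robot and the scene stay as the last script left them, time stands still between calls to the robot, and variables do not carry over. Pictures are saved under pics/ and viewed, and the job is handed in when it is done.

```bash
mkdir -p pics; ls; python3 - <<'E'
from workcell import ctrl,cams
import cv2
for n in("scene","top","wrist"):
    d=cams.get_image(n);cv2.imwrite(f"pics/a_{n}.png",d["img"]);print(n,d["mtx"].round(1).tolist(),d["R"].round(3).tolist(),d["t"].round(3).tolist())
s=ctrl.observe();print(s["clock"],s["eef_rot"].round(2).tolist() if hasattr(s["eef_rot"],'round') else s["eef_rot"],s["gripper_width"])
E
```

```text
pics
scene [[414.3, 0.0, 259.1], [0.0, 414.3, 194.0], [0.0, 0.0, 1.0]] [[0.833, -0.554, -0.011], [-0.322, -0.468, -0.823], [0.451, 0.689, -0.568]] [-0.471, 0.203, 0.634]
top [[388.4, 0.0, 260.3], [0.0, 388.4, 197.7], [0.0, 0.0, 1.0]] [[-0.017, -1.0, 0.007], [-0.991, 0.016, -0.135], [0.135, -0.009, -0.991]] [0.001, 0.519, 0.83]
wrist [[341.2, 0.0, 255.5], [0.0, 341.2, 192.9], [0.0, 0.0, 1.0]] [[0.251, 0.968, -0.001], [0.924, -0.24, 0.298], [0.288, -0.076, -0.955]] [-0.599, -0.039, 0.379]
0.15 [[0.25, 0.97, -0.0], [0.97, -0.25, -0.0], [-0.0, -0.0, -1.0]] 0.08573208357055953
```

View pics/a_top.png

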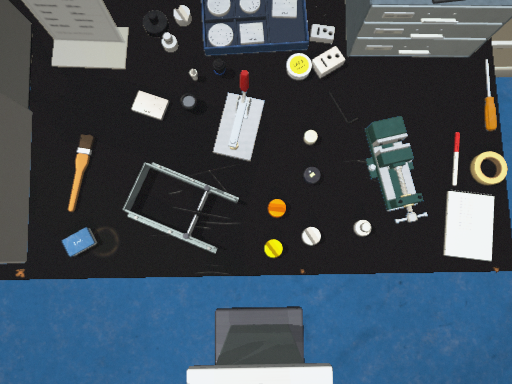

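View pics/a_scene.png

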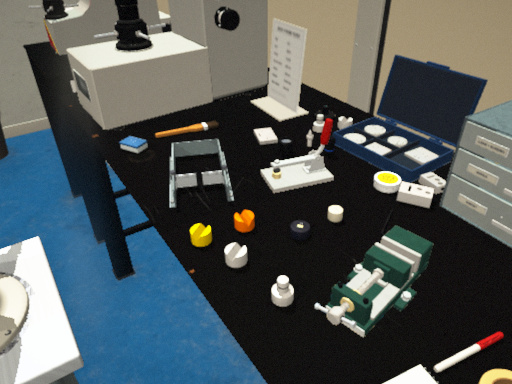

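View pics/a_wrist.png

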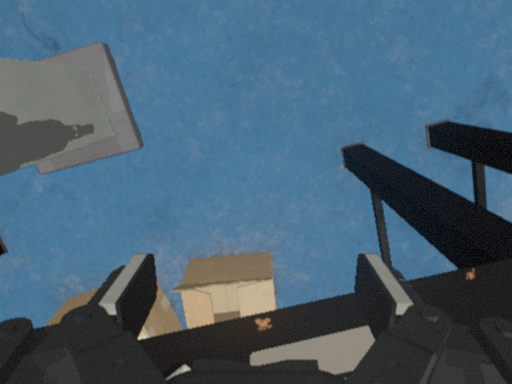

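The top view shows the loose grooved white anvil at about (311,236) and its orange and yellow lookalikes at (277,208) and (273,248). The pen runs from its mouth at about (228,225) to its back wall at about (137,187), with the gate bar at about (200,215). I'll zoom in to measure.

```bash
cat > h.py <<'E'
import numpy as np,cv2
def ray(d,uv,z):
    K,R,t=np.array(d["mtx"]),np.array(d["R"]),np.array(d["t"])
    c=-R.T@t; r=R.T@np.linalg.solve(K,[uv[0],uv[1],1.]); return c+r*(z-c[2])/r[2]
def proj(d,X):
    p=np.array(d["mtx"])@(np.array(d["R"])@np.array(X)+np.array(d["t"])); return p[:2]/p[2]
E
python3 - <<'E'
from workcell import ctrl,cams
from h import *
d=cams.get_image("top");im=d["img"]
cv2.imwrite("pics/b.png",cv2.resize(im[150:270,110:340],None,fx=3.4,fy=3.4,interpolation=cv2.INTER_CUBIC))
m=(im.min(2)>120).astype(np.uint8)
n,l,s,c=cv2.connectedComponentsWithStats(m)
for i in range(1,n):
    if 30<s[i,4]<3000 and s[i,1]>100: print(s[i],c[i].round(1),ray(d,c[i],.026).round(4))
g=im.astype(int); m=((im.min(2)>70)).astype(np.uint8)
m[:, :118]=0;m[:,245:]=0;m[:158]=0;m[262:]=0
n,l,s,c=cv2.connectedComponentsWithStats(m,connectivity=8)
i=1+s[1:,4].argmax();print(s[i])
pts=np.argwhere(l==i)[:,::-1]
P=np.array([ray(d,p,.04)[:2] for p in pts]);r=cv2.minAreaRect(P.astype(np.float32)*1000);print(r,cv2.boxPoints(r))
for u in [(273,248),(277,208)]:print(ray(d,u,.026))
E
```

```text
[304 130  14  13 147] [310.1 136.1] [ 0.6612 -0.125   0.026 ]
[373 133  35  13 134] [390.4 138.1] [ 0.6536 -0.3101  0.026 ]
[373 141  37  14 199] [390.2 147.3] [ 0.6319 -0.3082  0.026 ]
[ 77 147  13   8  72] [ 83.2 150.6] [0.6353 0.3945 0.026 ]
[452 152   7  34 151] [455.1 167.9] [ 0.5814 -0.4538  0.026 ]
[475 152  33  32 455] [490.5 167.2] [ 0.5817 -0.535   0.026 ]
[141 162  66  26 290] [176.1 174.3] [0.5767 0.182  0.026 ]
[394 162  22  35 410] [405.2 179.6] [ 0.5562 -0.3378  0.026 ]
[369 164   7   7  40] [371.8 167.1] [ 0.5863 -0.2633  0.026 ]
[379 166  17  34 310] [386.9 182.8] [ 0.5494 -0.2957  0.026 ]
[123 172  94  81 589] [167.4 227.9] [0.4557 0.2001 0.026 ]
[208 185  31  16 118] [223.6 193.8] [0.5304 0.0747 0.026 ]
[198 191   9  19  44] [201.8 199.9] [0.5173 0.1237 0.026 ]
[395 203  33  20 195] [410.7 214.4] [ 0.4766 -0.3446  0.026 ]
[187 215   9  19  43] [191.  224.4] [0.4625 0.1477 0.026 ]
[354 220  17  16 218] [362.2 227.3] [ 0.4495 -0.2341  0.026 ]
[302 227  19  18 270] [310.9 235.5] [ 0.4334 -0.1189  0.026 ]
[ 186  366  147   18 2466] [261.  375.1] [ 0.1406 -0.0026  0.026 ]
[ 122  162  117   92 1603]
((504.30126953125, 170.98338317871094), (228.33001708984375, 134.4144744873047), 66.49337005615234) [[397.136     93.098434]
 [520.396     39.486526]
 [611.46655  248.86833 ]
 [488.20654  302.48022 ]]
[ 0.40724623 -0.03395049  0.026     ]
[ 0.49609676 -0.04487138  0.026     ]
```

View pics/b.png

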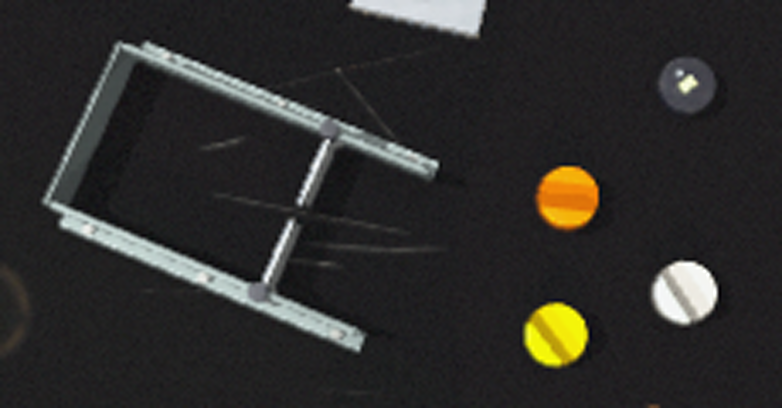

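```bash
python3 - <<'E'
from workcell import ctrl,cams
from h import *
d=cams.get_image("top")
f=lambda u,v,z:ray(d,(110+u/3.4-.35,150+v/3.4-.35),z)
pr,pl=f(330,127,.048),f(260,290,.048)
br,bl=f(124,47,.04),f(49,203,.04); er,el=f(433,170,.04),f(364,338,.04)
for n,p in zip("pr pl br bl er el".split(),(pr,pl,br,bl,er,el)):print(n,p.round(4))
gc=(pr+pl)/2;y=(pl-pr)[:2];print("gate",gc,np.linalg.norm(y))
b=(br+bl)/2;e=(er+el)/2;print("back",b,"mouth",e,np.linalg.norm((b-e)[:2]),np.linalg.norm((b-gc)[:2]))
x=(b-e)[:2];print(np.arctan2(x[1],x[0]),np.arctan2(y[1],y[0])-np.pi/2)
E
```

```text
pr [0.5427 0.1099 0.048 ]
pl [0.4384 0.1543 0.048 ]
br [0.5996 0.2465 0.04  ]
bl [0.4972 0.2926 0.04  ]
er [0.5146 0.0439 0.04  ]
el [0.407  0.0891 0.04  ]
gate [0.49056884 0.13209359 0.048     ] 0.11340096648980622
back [0.54841669 0.26953219 0.04      ] mouth [0.46081702 0.06650571 0.04      ] 0.22111864084790364 0.14911654628910628
1.1634590173711479 1.1687935907868372
```

```bash
cat >> h.py <<'E'
def ori(a):
    c,s=np.cos(a),np.sin(a); return np.array([[c,s,0],[s,-c,0],[0,0,-1.]])
YAW=1.166;G=np.array([.4905,.1321]);ex=np.array([np.cos(YAW),np.sin(YAW)]);ey=np.array([-ex[1],ex[0]])
def pen(x,y,z): return np.r_[G+x*ex+y*ey,z]
E
python3 - <<'E'
from workcell import ctrl,cams
from h import *
for a in (135,-45):
  q=ctrl.inverse_kinematics([.4334,-.1189,0.001],ori(np.radians(a)));print(a,None if q is None else np.round(q,2))
for a in (YAW,YAW-np.pi):
 for x in(-.045,.09):
  q=ctrl.inverse_kinematics(pen(x,0,0.001),ori(a));print(a,x,None if q is None else np.round(q,2))
ctrl.move_to([.41,-.1189,.16],ori(np.radians(135)))
d=cams.get_image("wrist");cv2.imwrite("pics/c.png",d["img"]);print(ctrl.observe()["clock"],proj(d,[.4334,-.1189,.026]))
E
```

```text
135 None
-45 [-0.34 -0.25  1.96 -0.    1.43  0.44]
1.166 -0.045 [ 0.12 -0.15  1.88 -0.    1.41 -1.05]
1.166 0.09 [ 0.33  0.09  1.65 -0.    1.41 -0.84]
-1.9755926535897932 -0.045 [ 0.12 -0.15  1.88 -0.    1.41  2.09]
-1.9755926535897932 0.09 [ 0.33  0.09  1.65 -0.    1.41  2.3 ]Traceback (most recent call last):
  File "<stdin>", line 8, in <module>
workcell.PlanningError: the arm cannot take that pose within its joint ranges
```

```bash
python3 - <<'E'
from workcell import ctrl,cams
from h import *
ctrl.move_to([.4334,-.1189,.17],ori(np.radians(-45)))
d=cams.get_image("wrist");cv2.imwrite("pics/c.png",d["img"]);print(ctrl.observe()["clock"],proj(d,[.4334,-.1189,.026]))
E
```

```text
2.975 [254.72513336 179.16294837]
```

View pics/c.png

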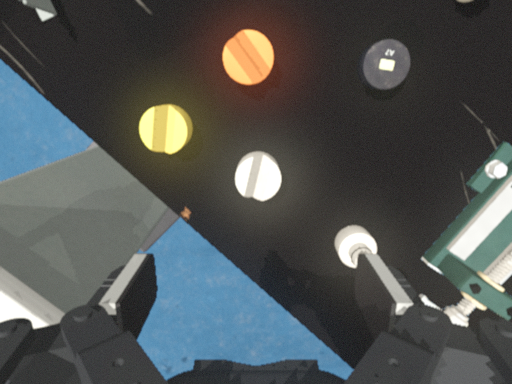

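The wrist view shows the white grooved anvil at about (258,176), against a predicted (255,179). The jaws are across its groove and the neighbours are clear, so I'll refine and grasp.

```bash
python3 - <<'E'
from workcell import ctrl,cams
from h import *
d=cams.get_image("wrist");im=d["img"]
m=(im.min(2)>110).astype(np.uint8);m=cv2.morphologyEx(m,cv2.MORPH_CLOSE,np.ones((9,9)))
n,l,s,c=cv2.connectedComponentsWithStats(m)
i=[k for k in range(1,n) if np.hypot(*(c[k]-[256,177]))<12][0]
p=ray(d,c[i],.025);print(s[i],c[i],p)
p=0.6*p+0.4*np.array([.4334,-.1189,.026])
R=ori(np.radians(-45))
ctrl.move_to([p[0],p[1],.07],R)
print(ctrl.move_straight([p[0],p[1],.001],v=.08,threshold=8))
print(ctrl.observe()["tool_pos"])
ctrl.gripper_close(squeeze=50);s=ctrl.observe();print(s["gripper_width"],s["ft_force"],s["clock"])
E
```

```text
[ 234  151   48   51 1878] [257.67571885 175.99467519] [ 0.43702425 -0.11887758  0.025     ]
False
[ 0.43600644 -0.11904958  0.00159125]
0.03785322724283374 [-0.41797089 -0.60003077  3.34704224] 5.025
```

```bash
python3 - <<'E'
from workcell import ctrl,cams
from h import *
p=ctrl.observe()["tool_pos"]
ctrl.move_straight([p[0],p[1],.09],v=.15)
s=ctrl.observe();print(s["gripper_width"],s["ft_force"],s["clock"])
ctrl.move_to(pen(-.12,0,.09),ori(YAW))
ctrl.wait(.1)
for n in("top","wrist","scene"):
  d=cams.get_image(n);cv2.imwrite(f"pics/d_{n}.png",d["img"])
print(ctrl.observe()["clock"])
a=cv2.imread("pics/d_wrist.png");b=cv2.imread("pics/d_scene.png")
cv2.imwrite("pics/d.png",cv2.resize(np.hstack([a,b]),(800,300)))
E
```

```text
0.03775743646459844 [-0.39851348  0.56090846 -3.11537201] 5.7667
7.4667
```

View pics/d.png

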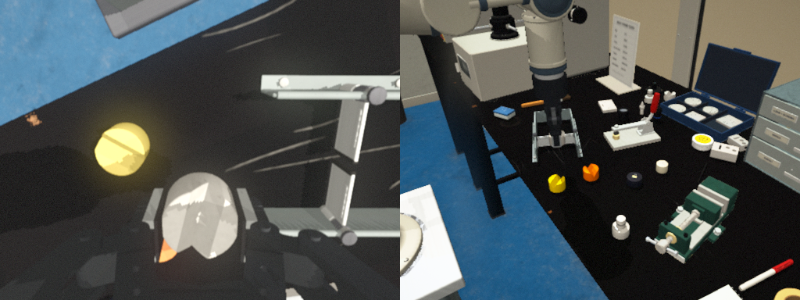

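View pics/d_wrist.png

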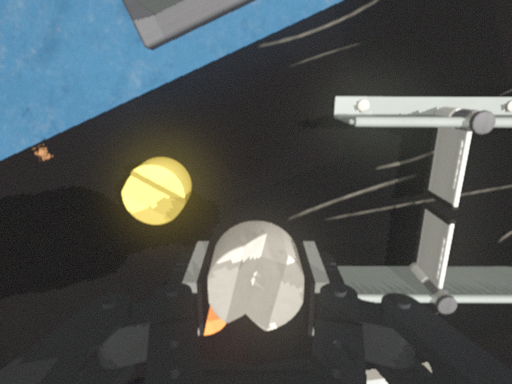

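```bash
python3 - <<'E'
from workcell import ctrl,cams
from h import *
s=ctrl.observe();R=np.array(s["eef_rot"]);p=np.array(s["tool_pos"]);print(p)
d=cams.get_image("wrist")
C=-np.array(d["R"]).T@np.array(d["t"]);print("cam in tool",R.T@(C-p),"cam fwd in tool",R.T@np.array(d["R"])[2])
for z in(0,-.01,-.02,-.03):
  print(z,[proj(d,p+R@np.array([x,y,z])).round() for x,y in((0,0),(.02,0),(-.02,0),(0,.02),(0,-.02))])
a=cv2.imread("pics/d_wrist.png")[190:370,160:360]
b=cv2.imread("pics/d_scene.png")[140:240,170:290]
cv2.imwrite("pics/e.png",np.hstack([cv2.resize(a,(440,396)),cv2.resize(b,(360,396))]))
E
```

```text
[0.44325112 0.02158406 0.08997446]
cam in tool [-0.00045902 -0.07532858 -0.1421412 ] cam fwd in tool [6.25155469e-04 2.97932652e-01 9.54586688e-01]
0 [array([256., 257.]), array([299., 257.]), array([213., 257.]), array([256., 294.]), array([256., 216.])]
-0.01 [array([256., 268.]), array([302., 268.]), array([210., 268.]), array([256., 307.]), array([256., 225.])]
-0.02 [array([256., 280.]), array([305., 280.]), array([207., 280.]), array([256., 321.]), array([256., 235.])]
-0.03 [array([256., 294.]), array([309., 294.]), array([204., 294.]), array([256., 338.]), array([257., 246.])]
```

View pics/e.png

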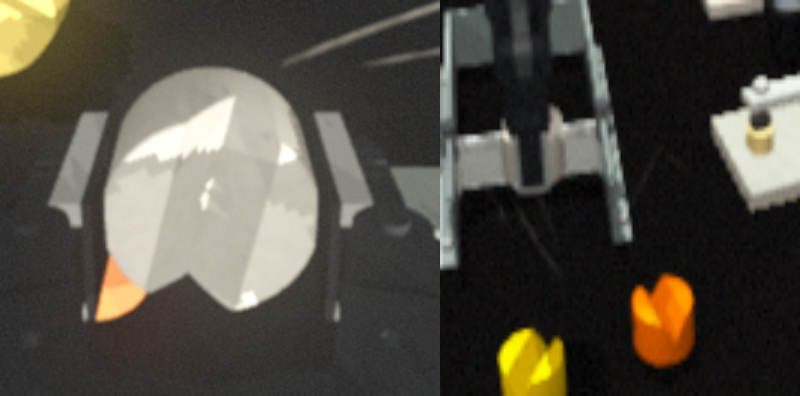

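The anvil hangs upright in the grip: its near rim is at row 220 and the far top rim at row 331, matching the projection. I'll check the gate pose against the posts at (482,122) and (445,301), then set down in the lane.

```bash
python3 - <<'E'
from workcell import ctrl,cams
from h import *
d=cams.get_image("wrist")
l=ray(d,(482,122),.048)[:2];r=ray(d,(445,301),.048)[:2]
for q in(l,r):print((q-G)@ex,(q-G)@ey)
# wall near end
for uv in((336,112),): q=ray(d,uv,.04)[:2];print((q-G)@ex,(q-G)@ey)
E
```

```text
-0.00010232282285082064 0.057064277118695904
-0.00155807339228119 -0.05347806939105776
-0.0761847952240791 0.06175532661815344
```

```bash
python3 - <<'E'
from workcell import ctrl,cams
from h import *
R=ori(YAW);y=.001
ctrl.move_straight(pen(-.105,y,.03),v=.15)
print(ctrl.move_straight(pen(-.105,y,.0),v=.03,threshold=5))
s=ctrl.observe();print(s["tool_pos"],s["ft_force"],s["clock"]);z=s["tool_pos"][2]
ctrl.move_straight(pen(-.045,y,z),v=.08)
ctrl.release();ctrl.wait(.2)
for n in("top","wrist"):
  d=cams.get_image(n);cv2.imwrite(f"pics/f_{n}.png",d["img"])
s=ctrl.observe();print(s["tool_pos"],s["ft_force"],s["clock"])
a=cv2.imread("pics/f_wrist.png");b=cv2.imread("pics/f_top.png")
cv2.imwrite("pics/f.png",cv2.resize(np.hstack([a,b]),(800,300)))
E
```

```text
True
[0.44787586 0.03598778 0.00167178] [-2.18088087  0.29357244  5.79585944] 9.0
[0.4718466  0.09110917 0.00165446] [ 0.11356744 -0.50451189  0.28379605] 10.7333
```

View pics/f.png

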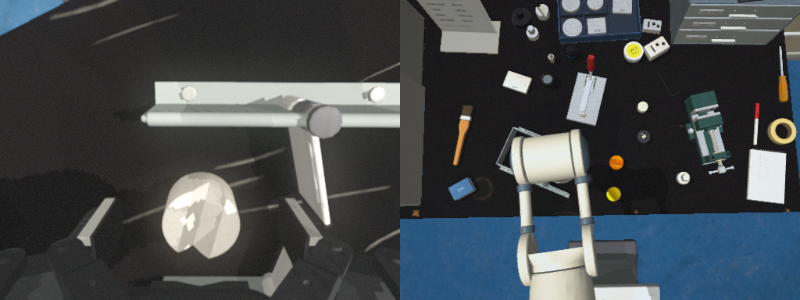

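The anvil stands upright in the lane with the fingers open round it. The flap is still shut. I'll regrip lightly and push it through along the table.

```bash
python3 - <<'E'
from workcell import ctrl,cams
from h import *
y=.001
ctrl.gripper_close(squeeze=25);s=ctrl.observe();print(s["gripper_width"],s["ft_force"])
z=s["tool_pos"][2]
print(ctrl.move_straight(pen(.088,y,z),v=.06,threshold=25))
s=ctrl.observe();print(s["tool_pos"],pen(.088,y,z),s["gripper_width"],s["ft_force"],s["clock"])
d=cams.get_image("wrist");cv2.imwrite("pics/g.png",d["img"])
E
```

```text
0.03882977965966971 [0.03092761 1.02085111 1.68860746]
False
[0.52422496 0.21334024 0.00206018] [0.52423799 0.2133819  0.002036  ] 0.03866355687026326 [-1.61066182 -3.41474921  4.74584706] 13.5917
```

View pics/g.png

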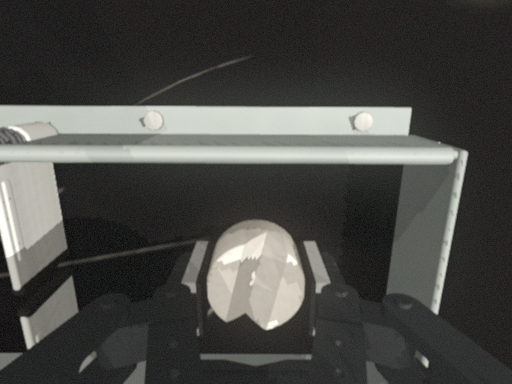

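```bash
python3 - <<'E'
from workcell import ctrl,cams
from h import *
y=.001
s=ctrl.observe();z=s["tool_pos"][2]
ctrl.move_straight(pen(.085,y,z),v=.03)
ctrl.release();ctrl.wait(.2);s=ctrl.observe();print(s["gripper_width"],s["ft_force"],s["clock"])
print(ctrl.move_straight(pen(.085,y,.12),v=.1,threshold=15))
ctrl.move_straight(pen(.085,y,.2),v=.2)
d=cams.get_image("wrist");cv2.imwrite("pics/i.png",d["img"])
ctrl.move_to([.35,-.2,.25],ori(YAW))
ctrl.wait(.3)
d=cams.get_image("top");im=d["img"]
d2=cams.get_image("scene")
cv2.imwrite("pics/j.png",np.hstack([cv2.resize(im[150:270,110:270],(400,300),interpolation=cv2.INTER_CUBIC),cv2.resize(d2["img"][110:230,140:300],(400,300),interpolation=cv2.INTER_CUBIC)]))
s=ctrl.observe();print(s["clock"],s["ft_force"])
E
```

```text
0.085407566513322 [ 0.03212918  0.91827982 -0.67965763] 14.6167
False
18.5917 [-0.3893993   0.12047758  0.15666913]
```

View pics/i.png

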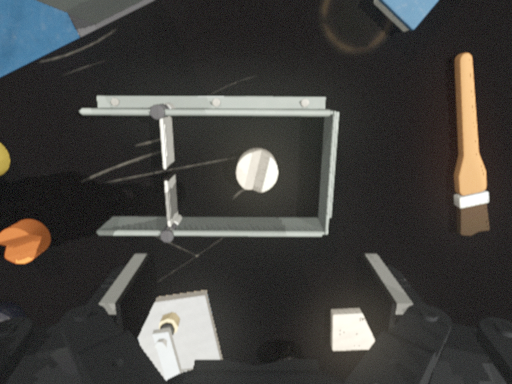

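View pics/j.png

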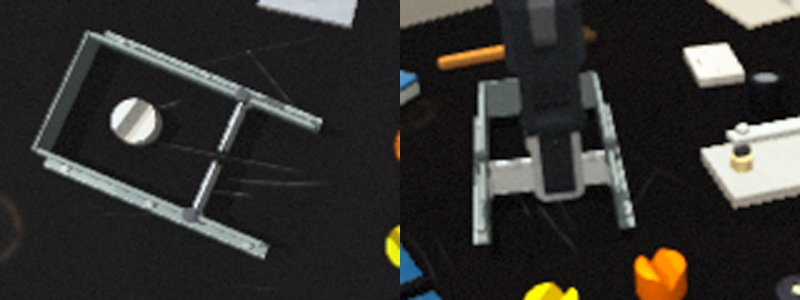

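```bash
python3 - <<'E'
from workcell import ctrl,cams
from h import *
d=cams.get_image("top");im=d["img"]
q=ray(d,(110+135/2.5,150+121/2.5),.025)[:2]-G;print("anvil pen xy",q@ex,q@ey)
m=((im.min(2)>120)).astype(np.uint8)
n,l,s,c=cv2.connectedComponentsWithStats(m)
for i in range(1,n):
    if 30<s[i,4]<400 and 180<c[i][0]<215 and 185<c[i][1]<240:
        P=np.array([ray(d,p,.037)[:2] for p in np.argwhere(l==i)[:,::-1]])-G
        print("flap x",np.c_[P@ex].mean(),"slope rad",np.polyfit(P@ey,P@ex,1)[0],"y",(P@ey).min(),(P@ey).max())
    if abs(c[i]-[164,198]).max()<6 and s[i,4]>100: r=ray(d,c[i],.025)[:2]-G;print("anvil",s[i],r@ex,r@ey)
cv2.imwrite("pics/k.png",cv2.resize(cams.get_image("scene")["img"],None,fx=1.5,fy=1.5))
E
```

```text
anvil pen xy 0.08302816733085838 0.0011272727226711455
anvil [154 189  18  19 246] 0.08577012759581133 0.0010781540880540944
flap x 0.0008561667967271482 slope rad 0.001986493479659726 y -0.04900567339648014 -0.005305380377855451
flap x 0.0013873563305618543 slope rad 0.012008538190037636 y 0.009414971160585239 0.052372056849179706
```

View pics/k.png

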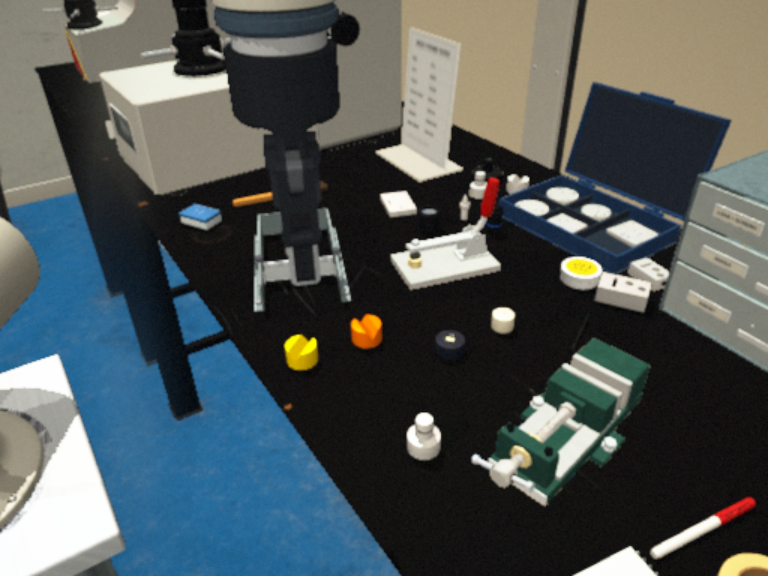

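Both flaps are shut, with slopes of 0.01 rad or less. The anvil stands at pen x ≈ 85 mm, and the arm is clear with nothing else disturbed, so I'll hand in.

```bash
python3 - <<'E'
from workcell import ctrl
print(ctrl.hand_in(),ctrl.observe()["clock"])
E
```

```text
the job is handed in; nothing more can be done
the job is handed in; nothing more can be done
```

The worn vee anvil is in the quarantine pen, standing upright, and both flaps have shut behind it. I handed the job in with the clock at about 19 s of the 48 s allowed.

**What I did:** I gripped the anvil across its groove, carried it to the pen mouth and lowered it onto the table just outside. From there I slid it into the lane, let go so it stood freely, and regripped it lightly. I then pushed it along the table through the gate to about pen x = 88 mm. I drew it back 3 mm for finger clearance, released it and lifted straight out.

**Last checks:**
- **Anvil position:** the top camera put it at pen x ≈ 83–86 mm, y ≈ +1 mm. That is past the 75 mm the flaps need.
- **Flaps:** both measured as shut, at about 0.002 and 0.012 rad with roughly 1 mm offset, which is within the measurement error.
- **Surroundings:** the lookalike anvils and the other objects near the pen looked undisturbed, and the arm was clear.

**Disagreements:** the two camera views differed by about 4 mm on the anvil's starting position and 2 mm on the gate's middle. The gripper read 38–39 mm on the 40 mm anvil. In the last scene picture the arm hid the anvil, so I judged it upright from the wrist and top views.

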